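# Shake three sample cases and hold out the one that rattles

## Task

A part has come loose inside one of the three closed sample cases in the tray. Going from the left case to the right one, lift each clear of the others, shake it briskly a few centimetres to the left and then to the right along the tray over its own nest, and seat it in its nest again before taking the next. Then take the one that rattled, hold it upright and still above the bench just beyond the far side of the tray, about 15 cm up, and finish while holding it there; the two quiet cases end seated in their nests and are never held out there, and the loupe, the round steel block and the roll of tape are left alone.

Things in the scene. Friction and masses are not known exactly. Their poses are not given: they have to be found in the camera images.
- tray: fixed aluminium tray, 76 x 296 x 14 mm, with three nests in a row; origin at the centre of its underside, on the bench; +x points to its far side (away from the robot), +y along the row to the left, z up. It may be turned up to about 0.3 rad. Floor of the nests 6 mm above the bench; rails round each nest rise 8 mm above that floor (tops 14 mm above the bench), leaving the case 4 mm of play on every side.
- nest_left (a point): point in the left nest (left = +y of the tray, as the robot sees it) where the centre of a seated case is: 29 mm above the bench; 100 mm from the middle nest; axes as the tray's.
- nest_middle (a point): as nest_left, for the middle nest, on the tray's centre line. RATTLE: a loose 0.3 kg part on a springy clip inside one case swings 12 mm each way along its y (not x), about 3.5 times a second, and knocks on the ends; after shaking stops it goes on for over a second, felt on the still tool as a force swinging about 1 N each way along the tray. In the other two cases nothing moves.
- nest_right (a point): point in the right nest (left = +y of the tray, as the robot sees it) where the centre of a seated case is: 29 mm above the bench; 100 mm from the middle nest; axes as the tray's.
- case_1_mid (a point): centre of one of three outwardly identical closed grey plastic sample cases with steel end latches, equal in weight within 60 g: 50 mm (its x, across the tray: grip it this way) x 60 mm (its y, along the row; 64 over the latches) x 46 mm high, 0.45 to 0.52 kg; centre 23 mm above its underside. Starts seated in any one of the nests, axes as the tray's within 0.02 rad. One of the three rattles: see nest_middle.
- case_2_mid (a point): centre of one of three outwardly identical closed grey plastic sample cases with steel end latches, equal in weight within 60 g: 50 mm (its x, across the tray: grip it this way) x 60 mm (its y, along the row; 64 over the latches) x 46 mm high, 0.45 to 0.52 kg; centre 23 mm above its underside. Starts seated in any one of the nests, axes as the tray's within 0.02 rad. One of the three rattles: see nest_middle.
- case_3_mid (a point): centre of one of three outwardly identical closed grey plastic sample cases with steel end latches, equal in weight within 60 g: 50 mm (its x, across the tray: grip it this way) x 60 mm (its y, along the row; 64 over the latches) x 46 mm high, 0.45 to 0.52 kg; centre 23 mm above its underside. Starts seated in any one of the nests, axes as the tray's within 0.02 rad. One of the three rattles: see nest_middle.
- loupe: bystander, to be left alone: black loupe, 38 mm across, 34 mm high; origin at the centre of its underside.
- ref_block_1: bystander, to be left alone: round steel reference block, 53 mm across, 13 mm high; origin at the centre of its underside.
- tape_1: bystander, to be left alone: roll of tape lying flat, 96 mm across, 25 mm high; origin at the centre of its underside.
- covered_box: fixed obstacle: grey covered box standing on the bench beyond the tray to the right, 220 (x) x 150 (y) x 155 mm high, turned 0.14 rad; origin at the centre of its underside. Hold the case out in front of the tray's middle or left to keep clear of it.
Not all that is in view belongs to the job. What is shaped like the part that bears case_1_mid but purple, turquoise or yellow is not meant.

How it is judged:
On the way, in this order (a step that is already met when the one before it is completed fails the run):
1. the case from the left nest, held up over its nest, is swung briskly to the left while the other two cases sit in their own nests (((y of case_1_mid in the frame of tray between 0.112 and 0.148 m and x of case_1_mid in the frame of tray between -0.06 and 0.06 m and height (world z) of case_1_mid above 0.06 m and linear speed of case_1 above 0.1 m/s and contact force between the fingers and case_1 above 1 N and distance between case_2_mid and nest_middle below 0.01 m and distance between case_3_mid and nest_right below 0.01 m) or (y of case_1_mid in the frame of tray between 0.112 and 0.148 m and x of case_1_mid in the frame of tray between -0.06 and 0.06 m and height (world z) of case_1_mid above 0.06 m and linear speed of case_1 above 0.1 m/s and contact force between the fingers and case_1 above 1 N and distance between case_3_mid and nest_middle below 0.01 m and distance between case_2_mid and nest_right below 0.01 m) or (y of case_2_mid in the frame of tray between 0.112 and 0.148 m and x of case_2_mid in the frame of tray between -0.06 and 0.06 m and height (world z) of case_2_mid above 0.06 m and linear speed of case_2 above 0.1 m/s and contact force between the fingers and case_2 above 1 N and distance between case_1_mid and nest_middle below 0.01 m and distance between case_3_mid and nest_right below 0.01 m) or (y of case_2_mid in the frame of tray between 0.112 and 0.148 m and x of case_2_mid in the frame of tray between -0.06 and 0.06 m and height (world z) of case_2_mid above 0.06 m and linear speed of case_2 above 0.1 m/s and contact force between the fingers and case_2 above 1 N and distance between case_3_mid and nest_middle below 0.01 m and distance between case_1_mid and nest_right below 0.01 m) or (y of case_3_mid in the frame of tray between 0.112 and 0.148 m and x of case_3_mid in the frame of tray between -0.06 and 0.06 m and height (world z) of case_3_mid above 0.06 m and linear speed of case_3 above 0.1 m/s and contact force between the fingers and case_3 above 1 N and distance between case_1_mid and nest_middle below 0.01 m and distance between case_2_mid and nest_right below 0.01 m) or (y of case_3_mid in the frame of tray between 0.112 and 0.148 m and x of case_3_mid in the frame of tray between -0.06 and 0.06 m and height (world z) of case_3_mid above 0.06 m and linear speed of case_3 above 0.1 m/s and contact force between the fingers and case_3 above 1 N and distance between case_2_mid and nest_middle below 0.01 m and distance between case_1_mid and nest_right below 0.01 m))), for 0.02 s.
2. the case from the left nest, held up over its nest, is swung briskly to the right while the other two cases sit in their own nests (((y of case_1_mid in the frame of tray between 0.052 and 0.088 m and x of case_1_mid in the frame of tray between -0.06 and 0.06 m and height (world z) of case_1_mid above 0.06 m and linear speed of case_1 above 0.1 m/s and contact force between the fingers and case_1 above 1 N and distance between case_2_mid and nest_middle below 0.01 m and distance between case_3_mid and nest_right below 0.01 m) or (y of case_1_mid in the frame of tray between 0.052 and 0.088 m and x of case_1_mid in the frame of tray between -0.06 and 0.06 m and height (world z) of case_1_mid above 0.06 m and linear speed of case_1 above 0.1 m/s and contact force between the fingers and case_1 above 1 N and distance between case_3_mid and nest_middle below 0.01 m and distance between case_2_mid and nest_right below 0.01 m) or (y of case_2_mid in the frame of tray between 0.052 and 0.088 m and x of case_2_mid in the frame of tray between -0.06 and 0.06 m and height (world z) of case_2_mid above 0.06 m and linear speed of case_2 above 0.1 m/s and contact force between the fingers and case_2 above 1 N and distance between case_1_mid and nest_middle below 0.01 m and distance between case_3_mid and nest_right below 0.01 m) or (y of case_2_mid in the frame of tray between 0.052 and 0.088 m and x of case_2_mid in the frame of tray between -0.06 and 0.06 m and height (world z) of case_2_mid above 0.06 m and linear speed of case_2 above 0.1 m/s and contact force between the fingers and case_2 above 1 N and distance between case_3_mid and nest_middle below 0.01 m and distance between case_1_mid and nest_right below 0.01 m) or (y of case_3_mid in the frame of tray between 0.052 and 0.088 m and x of case_3_mid in the frame of tray between -0.06 and 0.06 m and height (world z) of case_3_mid above 0.06 m and linear speed of case_3 above 0.1 m/s and contact force between the fingers and case_3 above 1 N and distance between case_1_mid and nest_middle below 0.01 m and distance between case_2_mid and nest_right below 0.01 m) or (y of case_3_mid in the frame of tray between 0.052 and 0.088 m and x of case_3_mid in the frame of tray between -0.06 and 0.06 m and height (world z) of case_3_mid above 0.06 m and linear speed of case_3 above 0.1 m/s and contact force between the fingers and case_3 above 1 N and distance between case_2_mid and nest_middle below 0.01 m and distance between case_1_mid and nest_right below 0.01 m))), for 0.02 s.
3. the case from the middle nest, held up over its nest, is swung briskly to the left while the other two cases sit in their own nests (((y of case_1_mid in the frame of tray between 0.012 and 0.048 m and x of case_1_mid in the frame of tray between -0.06 and 0.06 m and height (world z) of case_1_mid above 0.06 m and linear speed of case_1 above 0.1 m/s and contact force between the fingers and case_1 above 1 N and distance between case_2_mid and nest_left below 0.01 m and distance between case_3_mid and nest_right below 0.01 m) or (y of case_1_mid in the frame of tray between 0.012 and 0.048 m and x of case_1_mid in the frame of tray between -0.06 and 0.06 m and height (world z) of case_1_mid above 0.06 m and linear speed of case_1 above 0.1 m/s and contact force between the fingers and case_1 above 1 N and distance between case_3_mid and nest_left below 0.01 m and distance between case_2_mid and nest_right below 0.01 m) or (y of case_2_mid in the frame of tray between 0.012 and 0.048 m and x of case_2_mid in the frame of tray between -0.06 and 0.06 m and height (world z) of case_2_mid above 0.06 m and linear speed of case_2 above 0.1 m/s and contact force between the fingers and case_2 above 1 N and distance between case_1_mid and nest_left below 0.01 m and distance between case_3_mid and nest_right below 0.01 m) or (y of case_2_mid in the frame of tray between 0.012 and 0.048 m and x of case_2_mid in the frame of tray between -0.06 and 0.06 m and height (world z) of case_2_mid above 0.06 m and linear speed of case_2 above 0.1 m/s and contact force between the fingers and case_2 above 1 N and distance between case_3_mid and nest_left below 0.01 m and distance between case_1_mid and nest_right below 0.01 m) or (y of case_3_mid in the frame of tray between 0.012 and 0.048 m and x of case_3_mid in the frame of tray between -0.06 and 0.06 m and height (world z) of case_3_mid above 0.06 m and linear speed of case_3 above 0.1 m/s and contact force between the fingers and case_3 above 1 N and distance between case_1_mid and nest_left below 0.01 m and distance between case_2_mid and nest_right below 0.01 m) or (y of case_3_mid in the frame of tray between 0.012 and 0.048 m and x of case_3_mid in the frame of tray between -0.06 and 0.06 m and height (world z) of case_3_mid above 0.06 m and linear speed of case_3 above 0.1 m/s and contact force between the fingers and case_3 above 1 N and distance between case_2_mid and nest_left below 0.01 m and distance between case_1_mid and nest_right below 0.01 m))), for 0.02 s.
4. the case from the middle nest, held up over its nest, is swung briskly to the right while the other two cases sit in their own nests (((y of case_1_mid in the frame of tray between -0.048 and -0.012 m and x of case_1_mid in the frame of tray between -0.06 and 0.06 m and height (world z) of case_1_mid above 0.06 m and linear speed of case_1 above 0.1 m/s and contact force between the fingers and case_1 above 1 N and distance between case_2_mid and nest_left below 0.01 m and distance between case_3_mid and nest_right below 0.01 m) or (y of case_1_mid in the frame of tray between -0.048 and -0.012 m and x of case_1_mid in the frame of tray between -0.06 and 0.06 m and height (world z) of case_1_mid above 0.06 m and linear speed of case_1 above 0.1 m/s and contact force between the fingers and case_1 above 1 N and distance between case_3_mid and nest_left below 0.01 m and distance between case_2_mid and nest_right below 0.01 m) or (y of case_2_mid in the frame of tray between -0.048 and -0.012 m and x of case_2_mid in the frame of tray between -0.06 and 0.06 m and height (world z) of case_2_mid above 0.06 m and linear speed of case_2 above 0.1 m/s and contact force between the fingers and case_2 above 1 N and distance between case_1_mid and nest_left below 0.01 m and distance between case_3_mid and nest_right below 0.01 m) or (y of case_2_mid in the frame of tray between -0.048 and -0.012 m and x of case_2_mid in the frame of tray between -0.06 and 0.06 m and height (world z) of case_2_mid above 0.06 m and linear speed of case_2 above 0.1 m/s and contact force between the fingers and case_2 above 1 N and distance between case_3_mid and nest_left below 0.01 m and distance between case_1_mid and nest_right below 0.01 m) or (y of case_3_mid in the frame of tray between -0.048 and -0.012 m and x of case_3_mid in the frame of tray between -0.06 and 0.06 m and height (world z) of case_3_mid above 0.06 m and linear speed of case_3 above 0.1 m/s and contact force between the fingers and case_3 above 1 N and distance between case_1_mid and nest_left below 0.01 m and distance between case_2_mid and nest_right below 0.01 m) or (y of case_3_mid in the frame of tray between -0.048 and -0.012 m and x of case_3_mid in the frame of tray between -0.06 and 0.06 m and height (world z) of case_3_mid above 0.06 m and linear speed of case_3 above 0.1 m/s and contact force between the fingers and case_3 above 1 N and distance between case_2_mid and nest_left below 0.01 m and distance between case_1_mid and nest_right below 0.01 m))), for 0.02 s.
5. the case from the right nest, held up over its nest, is swung briskly to the left while the other two cases sit in their own nests (((y of case_1_mid in the frame of tray between -0.088 and -0.052 m and x of case_1_mid in the frame of tray between -0.06 and 0.06 m and height (world z) of case_1_mid above 0.06 m and linear speed of case_1 above 0.1 m/s and contact force between the fingers and case_1 above 1 N and distance between case_2_mid and nest_left below 0.01 m and distance between case_3_mid and nest_middle below 0.01 m) or (y of case_1_mid in the frame of tray between -0.088 and -0.052 m and x of case_1_mid in the frame of tray between -0.06 and 0.06 m and height (world z) of case_1_mid above 0.06 m and linear speed of case_1 above 0.1 m/s and contact force between the fingers and case_1 above 1 N and distance between case_3_mid and nest_left below 0.01 m and distance between case_2_mid and nest_middle below 0.01 m) or (y of case_2_mid in the frame of tray between -0.088 and -0.052 m and x of case_2_mid in the frame of tray between -0.06 and 0.06 m and height (world z) of case_2_mid above 0.06 m and linear speed of case_2 above 0.1 m/s and contact force between the fingers and case_2 above 1 N and distance between case_1_mid and nest_left below 0.01 m and distance between case_3_mid and nest_middle below 0.01 m) or (y of case_2_mid in the frame of tray between -0.088 and -0.052 m and x of case_2_mid in the frame of tray between -0.06 and 0.06 m and height (world z) of case_2_mid above 0.06 m and linear speed of case_2 above 0.1 m/s and contact force between the fingers and case_2 above 1 N and distance between case_3_mid and nest_left below 0.01 m and distance between case_1_mid and nest_middle below 0.01 m) or (y of case_3_mid in the frame of tray between -0.088 and -0.052 m and x of case_3_mid in the frame of tray between -0.06 and 0.06 m and height (world z) of case_3_mid above 0.06 m and linear speed of case_3 above 0.1 m/s and contact force between the fingers and case_3 above 1 N and distance between case_1_mid and nest_left below 0.01 m and distance between case_2_mid and nest_middle below 0.01 m) or (y of case_3_mid in the frame of tray between -0.088 and -0.052 m and x of case_3_mid in the frame of tray between -0.06 and 0.06 m and height (world z) of case_3_mid above 0.06 m and linear speed of case_3 above 0.1 m/s and contact force between the fingers and case_3 above 1 N and distance between case_2_mid and nest_left below 0.01 m and distance between case_1_mid and nest_middle below 0.01 m))), for 0.02 s.
6. the case from the right nest, held up over its nest, is swung briskly to the right while the other two cases sit in their own nests (((y of case_1_mid in the frame of tray between -0.148 and -0.112 m and x of case_1_mid in the frame of tray between -0.06 and 0.06 m and height (world z) of case_1_mid above 0.06 m and linear speed of case_1 above 0.1 m/s and contact force between the fingers and case_1 above 1 N and distance between case_2_mid and nest_left below 0.01 m and distance between case_3_mid and nest_middle below 0.01 m) or (y of case_1_mid in the frame of tray between -0.148 and -0.112 m and x of case_1_mid in the frame of tray between -0.06 and 0.06 m and height (world z) of case_1_mid above 0.06 m and linear speed of case_1 above 0.1 m/s and contact force between the fingers and case_1 above 1 N and distance between case_3_mid and nest_left below 0.01 m and distance between case_2_mid and nest_middle below 0.01 m) or (y of case_2_mid in the frame of tray between -0.148 and -0.112 m and x of case_2_mid in the frame of tray between -0.06 and 0.06 m and height (world z) of case_2_mid above 0.06 m and linear speed of case_2 above 0.1 m/s and contact force between the fingers and case_2 above 1 N and distance between case_1_mid and nest_left below 0.01 m and distance between case_3_mid and nest_middle below 0.01 m) or (y of case_2_mid in the frame of tray between -0.148 and -0.112 m and x of case_2_mid in the frame of tray between -0.06 and 0.06 m and height (world z) of case_2_mid above 0.06 m and linear speed of case_2 above 0.1 m/s and contact force between the fingers and case_2 above 1 N and distance between case_3_mid and nest_left below 0.01 m and distance between case_1_mid and nest_middle below 0.01 m) or (y of case_3_mid in the frame of tray between -0.148 and -0.112 m and x of case_3_mid in the frame of tray between -0.06 and 0.06 m and height (world z) of case_3_mid above 0.06 m and linear speed of case_3 above 0.1 m/s and contact force between the fingers and case_3 above 1 N and distance between case_1_mid and nest_left below 0.01 m and distance between case_2_mid and nest_middle below 0.01 m) or (y of case_3_mid in the frame of tray between -0.148 and -0.112 m and x of case_3_mid in the frame of tray between -0.06 and 0.06 m and height (world z) of case_3_mid above 0.06 m and linear speed of case_3 above 0.1 m/s and contact force between the fingers and case_3 above 1 N and distance between case_2_mid and nest_left below 0.01 m and distance between case_1_mid and nest_middle below 0.01 m))), for 0.02 s.
At the end, for the whole second after the job is handed in: The rattling case is held by the fingers, centre 75 to 300 mm beyond the tray centre line on the far side, within 200 mm of its middle sideways, 90 to 320 mm above the bench, tilt under 0.25 rad, slower than 0.04 m/s; each quiet case seated, centre within 10 mm of a nest's seat point (((x of case_1_mid in the frame of tray between 0.075 and 0.3 m and y of case_1_mid in the frame of tray between -0.2 and 0.2 m and height (world z) of case_1_mid between 0.09 and 0.32 m and angle between case_1's own z axis and vertical below 0.25 rad and linear speed of case_1 below 0.04 m/s and contact force between the fingers and case_1 above 2 N and distance between loose_c0 and case_1_mid below 0.03 m and ((distance between case_2_mid and nest_left below 0.01 m and distance between case_3_mid and nest_middle below 0.01 m) or (distance between case_2_mid and nest_left below 0.01 m and distance between case_3_mid and nest_right below 0.01 m) or (distance between case_2_mid and nest_middle below 0.01 m and distance between case_3_mid and nest_left below 0.01 m) or (distance between case_2_mid and nest_middle below 0.01 m and distance between case_3_mid and nest_right below 0.01 m) or (distance between case_2_mid and nest_right below 0.01 m and distance between case_3_mid and nest_left below 0.01 m) or (distance between case_2_mid and nest_right below 0.01 m and distance between case_3_mid and nest_middle below 0.01 m))) or (x of case_2_mid in the frame of tray between 0.075 and 0.3 m and y of case_2_mid in the frame of tray between -0.2 and 0.2 m and height (world z) of case_2_mid between 0.09 and 0.32 m and angle between case_2's own z axis and vertical below 0.25 rad and linear speed of case_2 below 0.04 m/s and contact force between the fingers and case_2 above 2 N and distance between loose_c0 and case_2_mid below 0.03 m and ((distance between case_1_mid and nest_left below 0.01 m and distance between case_3_mid and nest_middle below 0.01 m) or (distance between case_1_mid and nest_left below 0.01 m and distance between case_3_mid and nest_right below 0.01 m) or (distance between case_1_mid and nest_middle below 0.01 m and distance between case_3_mid and nest_left below 0.01 m) or (distance between case_1_mid and nest_middle below 0.01 m and distance between case_3_mid and nest_right below 0.01 m) or (distance between case_1_mid and nest_right below 0.01 m and distance between case_3_mid and nest_left below 0.01 m) or (distance between case_1_mid and nest_right below 0.01 m and distance between case_3_mid and nest_middle below 0.01 m))) or (x of case_3_mid in the frame of tray between 0.075 and 0.3 m and y of case_3_mid in the frame of tray between -0.2 and 0.2 m and height (world z) of case_3_mid between 0.09 and 0.32 m and angle between case_3's own z axis and vertical below 0.25 rad and linear speed of case_3 below 0.04 m/s and contact force between the fingers and case_3 above 2 N and distance between loose_c0 and case_3_mid below 0.03 m and ((distance between case_1_mid and nest_left below 0.01 m and distance between case_2_mid and nest_middle below 0.01 m) or (distance between case_1_mid and nest_left below 0.01 m and distance between case_2_mid and nest_right below 0.01 m) or (distance between case_1_mid and nest_middle below 0.01 m and distance between case_2_mid and nest_left below 0.01 m) or (distance between case_1_mid and nest_middle below 0.01 m and distance between case_2_mid and nest_right below 0.01 m) or (distance between case_1_mid and nest_right below 0.01 m and distance between case_2_mid and nest_left below 0.01 m) or (distance between case_1_mid and nest_right below 0.01 m and distance between case_2_mid and nest_middle below 0.01 m))))); the arm keeps its last pose, push and grip.
It fails at once if a case that does not rattle is held out beyond the far side of the tray ((x of case_1_mid in the frame of tray above 0.075 m and height (world z) of case_1_mid above 0.06 m and distance between loose_c0 and case_1_mid above 0.03 m) or (x of case_2_mid in the frame of tray above 0.075 m and height (world z) of case_2_mid above 0.06 m and distance between loose_c0 and case_2_mid above 0.03 m) or (x of case_3_mid in the frame of tray above 0.075 m and height (world z) of case_3_mid above 0.06 m and distance between loose_c0 and case_3_mid above 0.03 m)).
It fails at once if the loupe, the round steel block or the roll of tape is moved by more than 25 mm (distance of any of loupe, ref_block_1, tape_1 from where it was at the start of the episode above 0.025 m).
It also fails if it takes over 72 s, if anything falls off the work surface, if the arm or the gripper's body presses on something with over 40 N, if the wrist force passes 120 N, or if a joint passes its speed limit or range.

## Robot

A 6-joint arm with a two-finger parallel gripper is mounted at the origin on a cart in front of the work surface, level with it; the furniture and walls round the work are solid. World frame = base frame: x ahead of the robot, y to its left, z up, the work surface at z = 0. Lengths are in m, angles in rad, forces in N, time in s.
With the tool pointing down it reaches from about 0.35 to 0.8 m from the base axis. Payload 7.3 kg.
Tool frame: the origin (TCP) lies between the finger pads; the fingertips stand 25 mm ahead of it and the grasp point (between the pads) lies 6 mm ahead of it (r.tip_extent is the distance from the TCP to the fingertips, in m); z points along the fingers, y is the line along which they close (so a half turn about z gives the same grasp; the last joint's range is limited). The gripper opens to 85 mm and grips with 20 to 120 N. Pads are 22 mm wide; open, the fingers measure 114 mm over their backs; the gripper's body (76 mm by 85 mm) begins 54 mm behind the grasp point. The pads swing forward as they close: fully open they stand 13 mm farther back than shut.
Start: joints at [1.083, 0.342, 1.524, -0, 1.275, -0.146], TCP at [0.176, 0.495, 0.256] pointing down, gripper open.
Joint ranges: [-2.53, 2.53], [-0.77, 2.02], [0.04, 2.7], [-1, 4.14], [0.28, 2.66], [-3.11, 3.11]. Speed limits (rad/s): [2.57, 2.57, 3.14, 3.14, 3.14, 3.14].

## Interface

Orientations are given as a unit quaternion [x, y, z, w].
In Python, from workcell import r, command_gripper, optics gives the robot as it stands. The module is installed in compiled form; this text tells all that it offers. Calls block until the motion is done:
- r.reach(position, orientation): joint-space move of the TCP to a pose.
- r.move_straight(position, orientation=None, speed=0.15, max_force=None): straight line of the TCP; orientation=None keeps the orientation; speed is the mean speed in m/s. With max_force (N) it stops when the force on the tool has changed by that much, and returns True; else False.
- r.movej(angles): joint-space move.
- command_gripper(opening, force=None): finger opening in m; force is the grip in N (None keeps the last); returns when the fingers have stopped.
- r.hold(seconds).
- r.solve_ik(position, orientation): joint angles nearest the present ones, or None.
- r.read_state(): the state.
- optics.get_image(name): name is "scene" or "side" or "wrist"; returns (picture, depth): 400x640x3 uint8, red, green, blue; 400x640 float32, m along the optical axis (not along the pixel's ray), 0 where there is no reading.
- optics.camera_model(name): a dict with "K" (3x3 intrinsics, pixels), "R" (3x3) and "t" (3): a world point X has camera coordinates R X + t; the wrist camera has in their place "tool_from_camera" (4x4, takes a point from camera to tool coordinates, whose origin is the TCP and whose axes are the flange's). Camera axes: x right, y down, z forward; pixel columns grow to the right and rows downward; lengths in m; the calibration is good to about 2 mm. A picture is of the moment at which its call begins: read the wrist's pose just before it. camera_model takes no time and is no camera call.
A pose or a line that the arm cannot do raises r.PlanningError and nothing moves.
- r.finish_job(): hands the job in; it is judged then, once.
The state is a dict: "time_s": time; "joint_positions": joint angles; "dq": joint speeds; "tau": joint torques, N m; "eef_pos": TCP position; "eef_rot": TCP orientation; "contact_force": force on the tool from outside, world axes, zero at the start; "torque": the same for the moment, N m; "grip_width": finger opening in m; "grip_force": force on a finger pad.
Only numpy, scipy, OpenCV 4.12 (cv2) and the standard library are available. Lean on these libraries where they do the work, as an engineer would, in place of code of your own. Each camera call takes 0.05 s, during which the arm holds its last target. There are 200 camera calls.

## Working session

There is one attempt and no reset: what is moved stays moved. The work goes in short steps, each a Python script; the robot and the scene stay as the last script left them, time stands still between calls to the robot, and variables do not carry over. Pictures are saved under pics/ and viewed, at most 10 in all, crops included, and the job is handed in when it is done.

```bash
mkdir -p pics; python3 - <<'E'
from workcell import r, command_gripper, optics
import cv2,numpy as np
for n in ["scene","side"]:
    p,d=optics.get_image(n); cv2.imwrite(f"pics/{n}0.png",p[:,:,::-1]); np.save(f"pics/{n}0.npy",d)
    print(optics.camera_model(n))
print(r.read_state()); print(optics.camera_model("wrist"))
E
```

```text
{'K': array([[423.33210278,   0.        , 310.95239686],
       [  0.        , 423.33210278, 201.70958236],
       [  0.        ,   0.        ,   1.        ]]), 'R': array([[ 0.62982948, -0.77670783, -0.00630587],
       [-0.49766603, -0.39729576, -0.77102827],
       [ 0.5963584 ,  0.48875456, -0.63676969]]), 't': array([-0.39513934,  0.25028964,  0.80030829])}
{'K': array([[473.24760667,   0.        , 311.55949786],
       [  0.        , 473.24760667, 199.48230895],
       [  0.        ,   0.        ,   1.        ]]), 'R': array([[ 0.96457961, -0.26360124,  0.0100285 ],
       [-0.14682491, -0.56807445, -0.80977396],
       [ 0.21915435,  0.77961902, -0.58665625]]), 't': array([-0.55040581,  0.06774981,  1.23639031])}
{'time_s': 0.1, 'joint_positions': array([ 1.08300741e+00,  3.42639636e-01,  1.52489982e+00, -3.36168141e-05,
        1.27540716e+00, -1.46022190e-01]), 'dq': array([-1.23768269e-03, -2.51876686e-03, -3.41265779e-03, -5.73339434e-04,
       -2.70216807e-05, -2.13153160e-04]), 'tau': array([ 9.66183725e-04, -4.34447730e+01, -2.46489823e+01, -3.40737079e-04,
        4.6
[... 172 characters left out ...]
]), 'contact_force': array([ 0.67521007, -1.37170882,  1.10242745]), 'torque': array([0.01738315, 0.03605159, 0.00927988]), 'grip_force': 0.0, 'grip_width': 0.08550132790386937}
{'K': array([[344.56203374,   0.        , 319.0283812 ],
       [  0.        , 344.56203374, 194.71290531],
       [  0.        ,   0.        ,   1.        ]]), 'tool_from_camera': array([[-6.83961403e-04, -9.53030247e-01, -3.02874366e-01,
         7.76898710e-02],
       [ 9.99999410e-01, -3.96163926e-04, -1.01165641e-03,
        -9.01453189e-04],
       [ 8.44151264e-04, -3.02874879e-01,  9.53029955e-01,
        -1.16969319e-01],
       [ 0.00000000e+00,  0.00000000e+00,  0.00000000e+00,
         1.00000000e+00]])}
```

View pics/scene0.png

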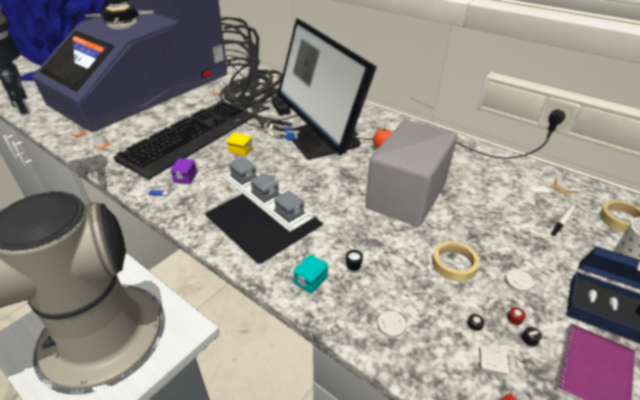

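The scene view shows three grey cases at about (243,168), (264,187) and (289,205) in the white tray, with the covered box behind and to the right at (410,170). I'll fit their tops using depth.

```bash
cat > h.py <<'E'
import numpy as np,cv2
from workcell import r, command_gripper, optics
from scipy.spatial.transform import Rotation as Ro
def cloud(n):
    s=r.read_state(); p,d=optics.get_image(n); m=optics.camera_model(n)
    v,u=np.mgrid[0:400,0:640]; K=m["K"]
    P=np.stack([(u-K[0,2])/K[0,0]*d,(v-K[1,2])/K[1,1]*d,d],-1)
    if n=="wrist":
        T=m["tool_from_camera"]; X=P@T[:3,:3].T+T[:3,3]
        X=X@Ro.from_quat(s["eef_rot"]).as_matrix().T+s["eef_pos"]
    else: X=(P-m["t"])@m["R"]
    X[d<=0]=np.nan
    return p,X
E
python3 - <<'E'
from h import *
for n in ["scene","side"]:
    p,X=cloud(n)
    m=(X[...,2]>.046)&(X[...,2]<.058)&(X[...,0]>.3)&(X[...,0]<.8)&(abs(X[...,1])<.4)&(np.ptp(p.astype(int),axis=2)<40)
    k,l,st,c=cv2.connectedComponentsWithStats(m.astype(np.uint8))
    for i in range(1,k):
        if st[i,4]>30:
            q=X[l==i]; print(n,st[i],np.median(q,0).round(4),q.mean(0).round(4), cv2.minAreaRect((q[:,:2]*1000).astype(np.float32)))
    if n=="scene": print([X[v,u].round(3) for u,v in[(243,165),(264,183),(289,201),(183,170),(239,143)]])
E
```

```text
scene [304 120  44  36 167] [0.745  0.0394 0.0527] [0.7497 0.0462 0.0527] ((756.2027587890625, 68.20771789550781), (215.15890502929688, 34.77751159667969), 74.27520751953125)
scene [229 157  26  18 275] [0.5049 0.1401 0.0536] [0.5055 0.1413 0.0531] ((508.2569580078125, 144.43869018554688), (63.955047607421875, 50.07009506225586), 78.9730453491211)
scene [250 173  28  19 317] [0.4884 0.0425 0.0536] [0.4889 0.0431 0.0531] ((491.6678161621094, 45.67587661743164), (63.693519592285156, 50.48244857788086), 79.95343780517578)
scene [366 177  78  37 280] [ 0.6291 -0.2758  0.0525] [ 0.6425 -0.2688  0.0521] ((673.8355712890625, -286.0818176269531), (106.43685913085938, 211.16659545898438), 53.64875793457031)
scene [274 190  30  21 371] [ 0.4726 -0.0556  0.0536] [ 0.4728 -0.0552  0.0531] ((475.4486083984375, -51.601768493652344), (62.94370651245117, 51.60126876831055), 81.99015045166016)
[array([0.509, 0.138, 0.053]), array([0.484, 0.036, 0.055]), array([ 0.47 , -0.06 ,  0.055]), array([0.398, 0.253, 0.047]), array([0.588, 0.239, 0.044])]
side [365 144   4  27  36] [0.7622 0.0738 0.0523] [0.7622 0.0727 0.0525] ((764.6271362304688, 76.76762390136719), (152.72775268554688, 5.517663955688477), 66.18354797363281)
side [272 152  17  13 174] [0.5108 0.1378 0.0506] [0.5109 0.1396 0.0504] ((510.40460205078125, 141.89666748046875), (67.63896942138672, 49.110111236572266), 78.65215301513672)
side [273 170  19  12 205] [0.4928 0.04   0.0509] [0.4931 0.0402 0.0507] ((493.9061279296875, 43.530948638916016), (64.80848693847656, 49.63084411621094), 80.39070892333984)
side [275 189  19  15 252] [ 0.4774 -0.0585  0.0507] [ 0.4773 -0.0581  0.0505] ((478.45513916015625, -54.516319274902344), (64.58961486816406, 48.23115921020508), 78.35433197021484)
side [350 215  88  38 342] [ 0.6725 -0.3138  0.0519] [ 0.6853 -0.2988  0.0519] ((680.746337890625, -292.4144287109375), (103.8604736328125, 215.5271759033203), 57.26389694213867)
```

View pics/side0.png

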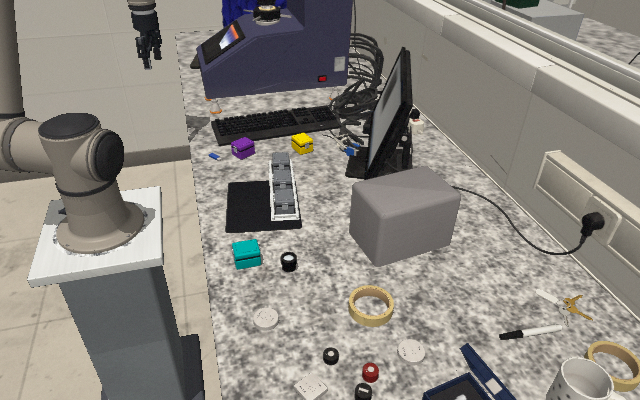

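Both cameras agree: cases at about (.509,.143), (.4925,.0445) and (.477,-.053), with tray yaw about -0.163. The order and 100 mm spacing match. Next, a close look with the wrist camera.

```bash
cat >> h.py <<'E'
def quat(yaw,s=1):
    y=s*np.array([np.cos(yaw),np.sin(yaw),0]); z=np.array([0,0,-1.])
    return Ro.from_matrix(np.stack([np.cross(y,z),y,z],1)).as_quat()
E
python3 - <<'E'
from h import *
yaw=-.163; c=np.array([.4925,.0445])
for s in (1,-1): print(s,r.solve_ik([.509,.143,.2],quat(yaw,s)),quat(yaw,s))
s=min((1,-1),key=lambda s:abs(r.solve_ik([.509,.143,.2],quat(yaw,s))[5]))
sg=Ro.from_quat(quat(yaw,s)).apply([1,0,0])[:2]
r.reach(list(c-.07*sg)+[.26],quat(yaw,s))
r.hold(.3)
p,X=cloud("wrist"); cv2.imwrite("pics/w1.png",p[:,:,::-1])
for lo,hi in((.046,.058),(.010,.018)):
    m=(X[...,2]>lo)&(X[...,2]<hi)&(np.hypot(X[...,0]-c[0],X[...,1]-c[1])<.2)
    k,l,st,_=cv2.connectedComponentsWithStats(m.astype(np.uint8))
    for i in range(1,k):
        if st[i,4]>100:
            q=X[l==i]; print(st[i],q.mean(0).round(4), cv2.minAreaRect((q[:,:2]*1000).astype(np.float32)))
print(s,r.read_state()["time_s"],r.read_state()["eef_pos"],r.read_state()["joint_positions"])
E
```

```text
1 [ 1.28871506e-01  4.00773222e-01  1.59995387e+00 -4.44089210e-16
  1.14086557e+00  2.91871506e-01] [0.76232512 0.64719426 0.         0.        ]
-1 [ 1.28871506e-01  4.00773222e-01  1.59995387e+00 -4.44089210e-16
  1.14086557e+00 -2.84972115e+00] [-0.64719426  0.76232512  0.          0.        ]
[293   0  59  10 440] [0.5064 0.116  0.0499] ((506.2960205078125, 115.61892700195312), (6.422321796417236, 49.453033447265625), 80.49285888671875)
[ 294   56   56   71 3687] [0.4941 0.0457 0.0514] ((494.0659484863281, 45.015865325927734), (61.685760498046875, 49.99309158325195), 79.95022583007812)
[ 296  166   51   59 2814] [ 0.478  -0.0515  0.0514] ((477.58612060546875, -53.89002990722656), (61.5157356262207, 50.00782775878906), 80.49302673339844)
[ 285    0   74  227 4079] [0.4923 0.0335 0.0131] ((488.8000793457031, 12.856040954589844), (230.54971313476562, 70.22274780273438), 80.41524505615234)
1 2.7083 [ 0.48113331 -0.02431195  0.25998958] [-2.09732783e-01  2.59735115e-01  1.63130006e+00 -2.89687810e-05
  1.25061360e+00 -4.73108974e-02]
```

View pics/w1.png

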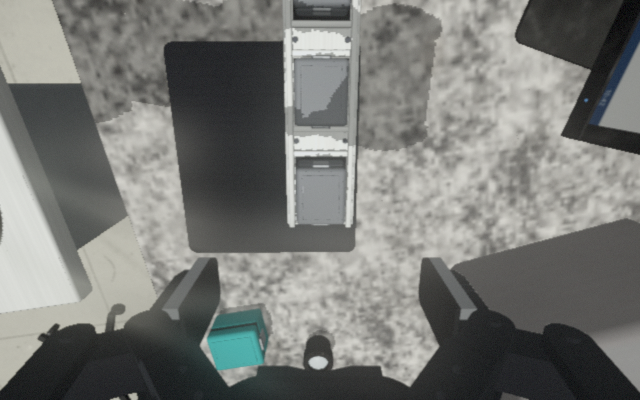

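The wrist view shows the middle case at (322,90), the right one at (321,195), and the left one cut off at the top. Refined positions: middle (.494,.045), right (.4776,-.054), yaw -0.167. Starting with the left case.

```bash
cat >> h.py <<'E'
yaw=-.167; Q=quat(yaw); ex=np.array([np.cos(yaw),np.sin(yaw),0]); ey=np.array([-np.sin(yaw),np.cos(yaw),0])
C={"left":[.5103,.1439],"middle":[.494,.045],"right":[.4776,-.054]}
def pick(n):
    p=np.array(C[n]+[.046])
    command_gripper(.085); r.reach(p+[0,0,.09],Q)
    print("touch",r.move_straight(p,speed=.1,max_force=12)); 
    r.hold(.1); command_gripper(.03,60); s=r.read_state(); print("grip",s["grip_width"],s["grip_force"],s["eef_pos"],s["contact_force"])
    return p
def test(n):
    p=pick(n); u=p+[0,0,.07]
    r.move_straight(u,speed=.12); r.hold(.3)
    for a in(.042,-.042,.042,-.042,0): r.move_straight(u+a*ey,speed=.38)
    F=[];t=[]
    for _ in range(75):
        r.hold(.02); s=r.read_state(); F.append(s["contact_force"]); t.append(s["time_s"])
    F=np.array(F); f=F@ey; g=F@ex
    print("along y",f.round(1).tolist()); print("std y after .3s",f[15:].std(),"p2p",np.ptp(f[15:]),"std x",g[15:].std(),"width",s["grip_width"])
    np.save(f"pics/f_{n}.npy",f)
    r.move_straight(p+[0,0,.012],speed=.12); 
    print("down",r.move_straight(p+[0,0,.0005],speed=.04,max_force=10),r.read_state()["eef_pos"])
    command_gripper(.085); r.hold(.1)
    r.move_straight(p+[0,0,.09],speed=.15); print("t",r.read_state()["time_s"])
E
python3 - <<'E'
from h import *
test("left")
b=C["left"]; sg=Ro.from_quat(Q).apply([1,0,0])
r.reach(np.array(b+[.24])-.07*sg,Q); r.hold(.1)
p,X=cloud("wrist"); cv2.imwrite("pics/w2.png",p[:,:,::-1])
m=(X[...,2]>.046)&(X[...,2]<.060)&(np.hypot(X[...,0]-b[0],X[...,1]-b[1])<.22)
k,l,st,_=cv2.connectedComponentsWithStats(m.astype(np.uint8))
for i in range(1,k):
    if st[i,4]>300:
        q=X[l==i]; print(st[i],q.mean(0).round(4), cv2.minAreaRect((q[:,:2]*1000).astype(np.float32)))
E
```

```text
touch False
grip 0.048820978170326025 63.92153263092041 [0.51070719 0.1439853  0.04653892] [0.49875616 0.4479895  4.5978199 ]
along y [-3.0, -1.8, -1.7, -2.2, -0.9, -0.9, -0.1, 1.5, 0.7, 1.2, 1.6, 2.3, 0.4, 1.5, -0.1, -0.8, -0.6, -2.4, 0.3, -2.1, -1.0, -1.6, -0.3, -0.1, 0.6, 0.9, 1.5, 1.2, 1.9, 0.3, 0.3, -0.0, -0.9, -0.9, -1.5, -0.2, -0.7, -0.9, -0.2, -1.2, -0.4, 0.4, 0.8, 0.4, 2.4, 1.0, 1.6, 0.5, -0.1, 0.3, -0.8, -1.5, -1.0, -1.4, -1.5, -0.2, -0.5, 0.7, -0.5, 0.1, 0.3, 1.8, 0.2, 1.3, 0.4, 0.3, 0.5, -1.2, -0.5, -1.0, -0.3, -0.5, -1.0, -0.8, -0.2]
std y after .3s 0.9924105431216039 p2p 4.81421090068477 std x 0.4948209917924718 width 0.048619807106742276
down True [0.51057751 0.14385511 0.04634158]
t 11.5833
[ 292   55   60   74 4178] [0.5106 0.1446 0.0514] ((510.6508483886719, 144.43231201171875), (59.97802734375, 50.05509567260742), 80.45449829101562)
[ 295  172   54   62 3183] [0.4943 0.047  0.0514] ((494.0960998535156, 45.67493438720703), (59.94306945800781, 50.14726257324219), 81.14649963378906)
[ 297  267   50   49 2156] [ 0.4788 -0.0466  0.0514] ((478.7549133300781, -47.45170211791992), (52.099021911621094, 50.010616302490234), 81.23779296875)
```

The left case clearly rattles at about 3.5 Hz and is seated again, with its top at the same height as the others. Now the other two.

```bash
python3 - <<'E'
from h import *
test("middle"); test("right")
r.reach(np.array([.494,.045,.28])-.07*Ro.from_quat(Q).apply([1,0,0]),Q); r.hold(.1)
p,X=cloud("wrist"); cv2.imwrite("pics/w3.png",p[:,:,::-1])
m=(X[...,2]>.046)&(X[...,2]<.060)&(np.hypot(X[...,0]-.494,X[...,1]-.045)<.22)
k,l,st,_=cv2.connectedComponentsWithStats(m.astype(np.uint8))
for i in range(1,k):
    if st[i,4]>300:
        q=X[l==i]; print(st[i],q.mean(0).round(4), cv2.minAreaRect((q[:,:2]*1000).astype(np.float32)))
for n in C:
    f=np.load(f"pics/f_{n}.npy")[15:]; f=f-f.mean(); print(n,f.std(),abs(np.fft.rfft(f,300)).argmax()/6,abs(np.fft.rfft(f,300))[21]*2/60)
E
```

```text
touch False
grip 0.04890892575999156 63.65501672029495 [0.49418185 0.04498301 0.04644188] [-2.00295569  0.17381772  5.7058018 ]
along y [-0.4, -0.7, -0.1, -0.1, 0.0, -0.4, 0.1, -0.3, -0.6, -0.8, -0.2, 0.3, -0.2, -0.0, -0.1, -0.4, -0.4, -0.2, 0.4, -0.0, 0.6, -0.2, -0.2, -0.3, 0.2, -0.1, -0.1, 0.3, -0.2, -0.5, 0.2, 0.2, 0.2, 0.7, -0.1, 1.6, 0.1, 0.3, 0.1, 0.6, -0.2, -0.0, 0.5, -0.9, -0.1, 0.1, 0.3, 0.0, 0.1, -0.1, -0.2, -0.2, 0.2, -0.1, 0.1, -0.3, -0.3, -0.1, 0.5, 0.4, 0.1, -0.3, -1.2, -0.4, 0.5, 0.0, 0.3, -0.4, 0.4, -0.8, 0.0, -0.0, 0.4, 0.4, -0.4]
std y after .3s 0.41728045684672627 p2p 2.759464863253234 std x 0.47824973072260424 width 0.04904298681387987
down True [0.49442154 0.04506488 0.04658923]
t 20.8083
touch False
grip 0.04883478621867267 63.60176056623459 [ 0.4777648  -0.05408051  0.04647708] [-0.95530289  0.44324463  6.75379429]
along y [0.5, 0.2, -0.7, 0.3, -0.2, -0.1, 0.5, -0.6, -0.3, -0.2, 0.1, -0.2, -0.3, -1.0, 0.8, 0.3, -0.1, 0.0, -1.3, 0.4, 0.1, -0.9, 0.6, -0.2, 0.4, -0.2, -0.2, -0.4, 0.8, -0.1, 0.1, -0.0, -0.4, 1.0, 0.7, 0.7, -0.2, -0.7, 0.3, 0.2, 0.5, 0.1, -0.5, 0.0,
[... 283 characters left out ...]
n True [ 0.47810696 -0.05403473  0.04683657]
t 29.2917
[294   0  55  14 650] [0.5062 0.1181 0.0505] ((506.11285400390625, 117.78866577148438), (9.963129043579102, 48.583892822265625), 80.43079376220703)
[ 296   57   53   68 3339] [0.4946 0.046  0.0514] ((494.7620849609375, 45.496917724609375), (62.134666442871094, 50.024478912353516), 79.18546295166016)
[ 298  160   49   58 2563] [ 0.4786 -0.051   0.0514] ((478.4281311035156, -52.38186264038086), (62.9108772277832, 50.070613861083984), 80.38459014892578)
left 0.9924105431216039 2.8333333333333335 0.3645085245861664
middle 0.41728045684672627 7.666666666666667 0.09037775084301981
right 0.4944462421724826 18.666666666666668 0.06590575730037572
```

View pics/w3.png

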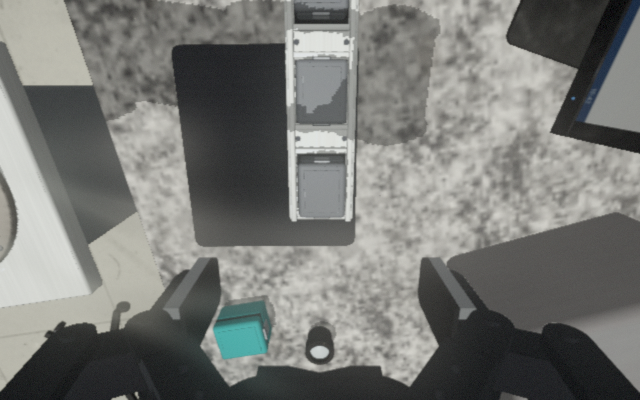

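The view shows the middle case at (322,92) and the right one at (322,188), both seated with tops at 51 mm. The left case is partly out of view. Only the left one rattled (std 1.0 N, against 0.4 to 0.5 N of noise), so I'll take it out past the far side.

```bash
python3 - <<'E'
from h import *
p=pick("left"); u=p+[0,0,.121]
r.move_straight(u,speed=.1); r.move_straight(u+.11*ex,speed=.08); r.hold(2.5)
s=r.read_state(); print(s["time_s"],s["eef_pos"],s["grip_width"],s["grip_force"],s["contact_force"])
p,X=cloud("side"); cv2.imwrite("pics/s4.png",cv2.resize(p[80:260,180:480,::-1],None,fx=2.5,fy=2.5))
E
```

```text
touch False
grip 0.049124139800853624 63.720595836639404 [0.51063012 0.14396618 0.04649898] [-0.77047642  0.54020249  5.05469952]
38.15 [0.61876256 0.12564231 0.16698741] 0.0494088228640106 62.661392390728 [ 0.10964654  0.27335253 -4.54658823]
```

View pics/s4.png

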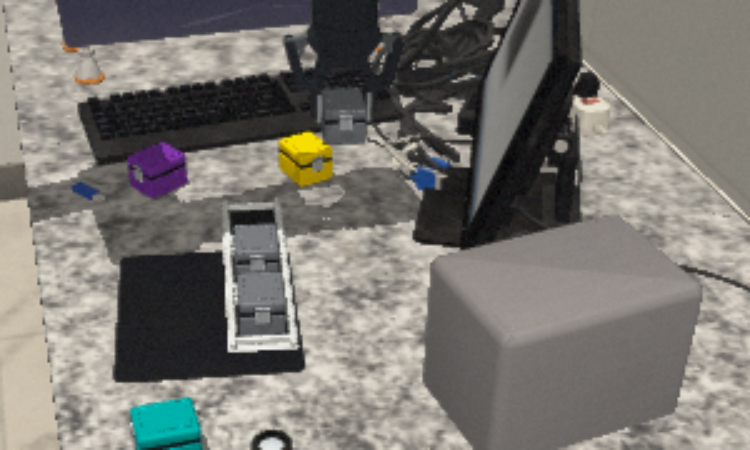

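The gripper is holding the rattling case upright at (343,115) in the crop. The left nest is empty, and the two quiet cases are seated at (255,245) and (262,300).

```bash
python3 -c "
from workcell import r
r.hold(1.0); print(r.finish_job())"
```

```text
the job is handed in; nothing more can be done
None
```

I shook and reseated all three cases; only the left one rattled, and I handed the job in with it held upright and still about 15 cm up beyond the tray, the two quiet cases seated; no verdict came back.

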